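# Pop the sample hatch of the orange reader

### The arm

A 7-joint arm with a two-finger parallel gripper is mounted at the origin on the work surface; the furniture and walls round the work are solid. World frame = base frame: x ahead of the robot, y to its left, z up, the work surface at z = 0. Lengths are in m, angles in rad, forces in N, time in s.
With the tool pointing down it reaches from about 0.4 to 0.9 m from the base axis. Payload 5.5 kg.
Tool frame: the origin (TCP) lies at the very end of the fingers, on their centre line; the grasp point (between the pads) lies 19 mm behind it; z points along the fingers, y is the line along which they close (so a half turn about z gives the same grasp; the last joint's range is limited). The gripper opens to 85 mm and grips with 20 to 120 N. Pads are 22 mm wide; open, the fingers measure 114 mm over their backs; the gripper's body (76 mm by 85 mm) begins 54 mm behind the grasp point. The pads swing forward as they close: fully open they stand 13 mm farther back than shut.
Start: joints at [1.504, 0.501, -0.427, 1.55, 0.221, 1.138, -0.21], TCP at [0.211, -0.615, 0.193] pointing down, gripper open.
Joint ranges: [-2.88, 2.88], [-0.31, 2.03], [-1.54, 1.56], [0.2, 2.42], [-1.41, 4.55], [0.19, 2.02], [-2.57, 2.57]. Speed limits (rad/s): [2.57, 2.57, 3.14, 3.14, 3.14, 3.14, 3.14].

### API

Orientations are given as a rotation vector (axis times angle).
In Python, from workcell import robot gives the robot as it stands. The module is installed in compiled form; this text tells all that it offers.
- The arm moves only by the shell command python3 -m crank 'ROWS'. ROWS is JSON, a list of rows, each a list of 7 numbers: the turn, a rotation vector about the tool's x, y, z in rad, then the shift along the tool's x, y, z in mm, then the opening, from -1 (shut) to 1 (fully open), so that 0 is half open. In form: [[wx, wy, wz, x, y, z, grip], ...]. A call has exactly 5 rows; each row shifts and turns the commanded pose from where the row before left it, along the tool's axes as they then stand; what a row does not reach is not made up. A row lasts 1/12 s, in which the tool goes at most 41.7 mm and 7.16 degrees, less where a joint would pass 70% of its speed; a pose out of reach is approached as far as the arm can. A call with a gripper value outside its range is refused whole. The fingers move at their own pace and stop on an object; the grip force is fixed at half the most. Time passes only in rows, so rows that do not move let the fingers close, or fill a call up. It gives the time, the measured TCP pose, the force, the opening and the grip force at its end, in the units of the state.
- robot.state(): the state, without advancing time (a new reading comes with each control period).
- robot.capture(name): name is "side" or "top"; returns the picture (400x640x3 uint8, red, green, blue); there is no depth.
- robot.calibration(name): a dict with "camera_matrix" (3x3 intrinsics, pixels), "cam_to_world" (4x4, takes a point from camera to world coordinates). Camera axes: x right, y down, z forward; pixel columns grow to the right and rows downward; lengths in m; the calibration is good to about 2 mm. A picture is of the moment at which its call begins. calibration takes no time and is no camera call.
- robot.hand_in(): hands the job in; it is judged then, once.
The state is a dict: "time_s": time; "qpos": joint angles; "joint_vel": joint speeds; "effort": joint torques, N m; "tool_pos": TCP position; "orientation": TCP orientation; "ft_force": force on the tool from outside, world axes, zero at the start; "moment": the same for the moment, N m; "opening": finger opening in m; "finger_force": force on a finger pad.
Only numpy, scipy, OpenCV 4.12 (cv2) and the standard library are available. Lean on these libraries where they do the work, as an engineer would, in place of code of your own. Each camera call takes 0.05 s, during which the arm holds its last target. There are 200 camera calls.

### The job

Get the orange reader ready for loading: with a fingertip press its orange tab gently down, just once, until the push-push latch lets go, then take the hand away so that the hatch springs up by itself, and watch for two seconds that it stays fully open. Do not push the hatch back down once it has popped, and do not lift or shove the readers. Leave the blue reader shut and the vial, the dish and the pot where they stand.

Things in the scene. Friction and masses are not known exactly. Their poses are not given: they have to be found in the camera images.
- reader_orange: White bench reader with orange side bands, 110 (x) x 64 (y) mm, 1.5 kg, loose on rubber feet. Origin: centre of underside; -x is its front, roughly facing the robot, +x the hinge end, z up. Grey hatch on top, 77 x 54 x 6 mm; shut, its upper face is 62 mm above the bench; side walls 55, front wall 49, hinge housing 59 mm.
- tab_orange: The orange press tab of that reader: a ribbed pad, 16 mm (x) by 20 mm (y), raised 4 mm above the hatch, 64 mm from the hinge axis, 14 mm from the hatch's free front edge. Origin: centre of its upper face (66 mm above the bench while shut). Fixed to the hatch, moves with it; has the reader's axes while shut.
- hatch_orange (a joint): Orange reader's hatch, rad: 0 shut and latched, negative pressed in, 1.05 fully open (free edge up). Push-push: about 3 N on the tab moves it down; at 4 mm (-0.055) the latch is free, firm stop at 4.7 mm (-0.066). A spring then lifts it after the finger and holds it fully open; latched, it cannot be pulled open; pushed fully shut, it latches again.
- reader_blue: White bench reader with blue side bands, 110 (x) x 64 (y) mm, 1.5 kg, loose on rubber feet. Origin: centre of underside; -x is its front, roughly facing the robot, +x the hinge end, z up. Grey hatch on top, 77 x 54 x 6 mm; shut, its upper face is 62 mm above the bench; side walls 55, front wall 49, hinge housing 59 mm.
- tab_blue: The blue press tab of that reader: a ribbed pad, 16 mm (x) by 20 mm (y), raised 4 mm above the hatch, 64 mm from the hinge axis, 14 mm from the hatch's free front edge. Origin: centre of its upper face (66 mm above the bench while shut). Fixed to the hatch, moves with it; has the reader's axes while shut.
- hatch_blue (a joint): Blue reader's hatch, rad: 0 shut and latched, negative pressed in, 1.05 fully open (free edge up). Push-push: about 3 N on the tab moves it down; at 4 mm (-0.055) the latch is free, firm stop at 4.7 mm (-0.066). A spring then lifts it after the finger and holds it fully open; latched, it cannot be pulled open; pushed fully shut, it latches again.
- vial: Bystander: small glass vial, black cap, 22 mm across, 48 mm tall; origin at the centre of its underside, z up.
- petri: Bystander: Petri dish with lid, 69 mm across, 15 mm tall; origin at the centre of its underside, z up.
- pot: Bystander: white pot with blue screw lid, 43 mm across, 46 mm tall; origin at the centre of its underside, z up.

How it is judged:
On the way, in this order (a step that is already met when the one before it is completed fails the run):
1. the orange tab is pressed in by the fingers until the latch lets go (value of joint hatch_orange below -0.05 rad and contact force between the fingers and tab_orange above 0.5 N), for 0.02 s.
2. the orange hatch has sprung fully open and stays so, untouched, for two seconds (value of joint hatch_orange above 0.95 rad and contact force between each of the fingers, the arm and reader_orange below 0.1 N), for 2 s.
At the end, for the whole second after the job is handed in: The orange hatch stands fully open (over 0.95 rad) and still, the blue hatch is shut (within 0.03 rad), both readers stand level within 15 mm of their starts, and vial, dish and pot within 10 mm of theirs (value of joint hatch_orange above 0.95 rad and velocity of joint hatch_orange between -0.1 and 0.1 rad/s and value of joint hatch_blue between -0.03 and 0.03 rad and distance of each of reader_orange, reader_blue from where it was at the start of the episode below 0.015 m and angle between each of reader_orange, reader_blue's own z axis and vertical below 0.05 rad and distance of each of vial, petri, pot from where it was at the start of the episode below 0.01 m); the robot touches nothing.
It fails at once if the popped orange hatch is pushed back down (value of joint hatch_orange between 0.15 and 0.9 rad and velocity of joint hatch_orange below -0.2 rad/s).
It fails at once if the orange reader is pressed with more than 30 N (contact force between any of the fingers, the arm and reader_orange above 30 N).
It fails at once if the blue hatch is pressed in or opened (not (value of joint hatch_blue below 0.03 rad) or not (value of joint hatch_blue above -0.03 rad)).
It fails at once if a reader is lifted, tipped or shoved more than 15 mm (not (distance of reader_orange from where it was at the start of the episode below 0.015 m) or not (distance of reader_blue from where it was at the start of the episode below 0.015 m) or not (angle between reader_orange's own z axis and vertical below 0.05 rad) or not (angle between reader_blue's own z axis and vertical below 0.05 rad)).
It fails at once if the vial, dish or pot is moved more than 10 mm (not (distance of vial from where it was at the start of the episode below 0.01 m) or not (distance of petri from where it was at the start of the episode below 0.01 m) or not (distance of pot from where it was at the start of the episode below 0.01 m)).
It also fails if it takes over 38 s, if anything falls off the work surface, if the arm or the gripper's body presses on something with over 40 N, if the wrist force passes 120 N, or if a joint passes its speed limit or range.

## Working session

There is one attempt and no reset: what is moved stays moved. The work goes in short steps, Python scripts to look and compute and a shell command to move; the robot and the scene stay as the last step left them, time stands still between calls to the robot, and variables do not carry over. Pictures are saved under pics/ and viewed, at most 10 in all, crops included, and the job is handed in when it is done.

```bash
mkdir -p pics; python3 - <<'E'
from workcell import robot
import cv2
for n in("top","side"):
    cv2.imwrite(f"pics/{n}0.png",robot.capture(n)[:,:,::-1]); c=robot.calibration(n); print(n,c["camera_matrix"],c["cam_to_world"])
s=robot.state();print(s["time_s"],s["tool_pos"],s["orientation"],s["opening"],s["ft_force"])
E
```

```text
top [[447.843033     0.         321.57821701]
 [  0.         447.843033   195.21176289]
 [  0.           0.           1.        ]] [[-0.00503249 -0.98558443  0.16910947  0.24073647]
 [-0.99998231  0.00442399 -0.00397482  0.16478235]
 [ 0.00316939 -0.16912648 -0.98558926  0.98861469]
 [ 0.          0.          0.          1.        ]]
side [[373.87111408   0.         321.27265413]
 [  0.         373.87111408 197.87654921]
 [  0.           0.           1.        ]] [[-0.89673275 -0.17384473  0.40699924  0.06952195]
 [-0.4425158   0.33748232 -0.83083419  0.86647054]
 [ 0.00708109 -0.92513982 -0.37956049  0.41685226]
 [ 0.          0.          0.          1.        ]]
0.1 [ 0.21024453 -0.61434279  0.19157152] [-3.09729905e+00 -5.15461069e-01  3.43281683e-04] 0.08540356411974849 [ 0.20612005  0.2662271  -0.07623785]
```

View pics/top0.png

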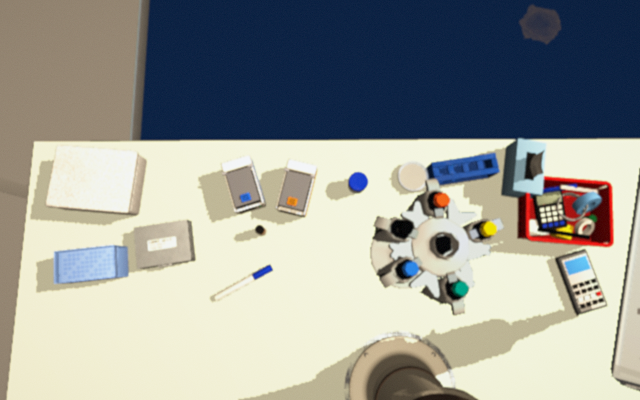

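View pics/side0.png

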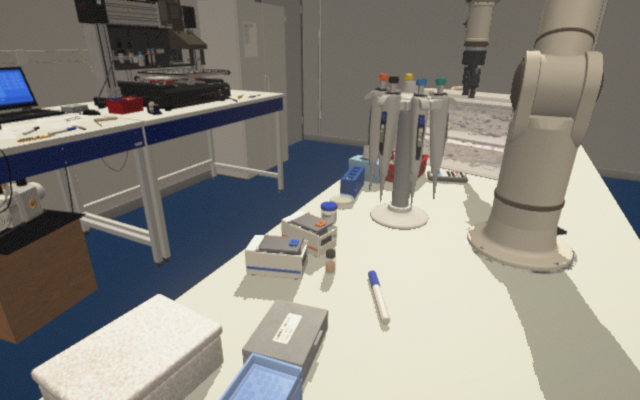

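Top view: orange tab at about (292,202), blue tab at (245,197), hinge ends up in the image (+x). A tall pipette stand at (440,245) lies between the arm and the readers. I'll segment the tabs and work out positions.

```bash
cat > h.py <<'E'
import numpy as np,cv2
from workcell import robot
def ray(n,u,v):
    c=robot.calibration(n);T=np.array(c["cam_to_world"]);d=T[:3,:3]@np.linalg.inv(c["camera_matrix"])@[u,v,1];return T[:3,3],d
def at(n,u,v,z):
    o,d=ray(n,u,v);return o+d*(z-o[2])/d[2]
def proj(n,p):
    c=robot.calibration(n);T=np.linalg.inv(c["cam_to_world"]);q=np.array(c["camera_matrix"])@(T[:3,:3]@p+T[:3,3]);return q[:2]/q[2]
def blob(img,lo,hi,box):
    x0,y0,x1,y1=box;h=cv2.cvtColor(img[y0:y1,x0:x1],cv2.COLOR_RGB2HSV);m=cv2.inRange(h,lo,hi)
    n,l,s,c=cv2.connectedComponentsWithStats(m);return [(s[i,4],(c[i]+[x0,y0]).round(1)) for i in range(1,n) if s[i,4]>5]
E
python3 - <<'E'
from h import *
t=cv2.imread("pics/top0.png")[:,:,::-1].copy();s=cv2.imread("pics/side0.png")[:,:,::-1].copy()
O=((5,130,120),(22,255,255));B=((100,120,80),(125,255,255))
for n,im,box in(("top",t,(215,150,325,220)),("side",s,(240,210,345,280))):
    for nm,r in(("O",O),("B",B)):
        for a,c in blob(im,*r,box): print(n,nm,a,c,at(n,*c,.066).round(4))
print("vial",at("top",260,230,.048),"pot",at("top",358,182,.046),"stand post z.25/.3",at("top",446,244,.25),at("top",446,244,.3),"base",at("top",400,385,0))
for n,pt in(("red",(440,200)),("grn",(459,289)),("blu",(410,268)),("blk",(401,229)),("yel",(488,229))): print(n,at("top",*pt,.3).round(3),at("top",*pt,.25).round(3))
print(at("side",400,215,0),[proj("side",np.array([*at("top",410,268,z)[:2],z])) for z in(.2,.25,.3,.35)])
cv2.imwrite("pics/c.png",cv2.resize(np.hstack([t[145:225,215:325],s[205:285,240:350]]),None,fx=3.6,fy=3.6,interpolation=2)[:,:,::-1])
E
```

```text
top O 79 [291.8 201. ] [0.3871 0.2232 0.066 ]
top B 69 [245.1 197. ] [0.396  0.3207 0.066 ]
side O 35 [320.3 223.4] [0.3845 0.2272 0.066 ]
side O 6 [309.8 247. ] [0.3576 0.3256 0.066 ]
side B 10 [241.2 211.8] [0.5699 0.2556 0.066 ]
side B 37 [293.5 242.1] [0.3942 0.3232 0.066 ]
vial [0.32851447 0.29080415 0.048     ] pot [0.43090107 0.08263906 0.046     ] stand post z.25/.3 [ 0.2851662  -0.04235015  0.25      ] [ 0.28215856 -0.02832846  0.3       ] base [ 0.0073647  -0.00100561  0.        ]
red [ 0.35  -0.023  0.3  ] [ 0.358 -0.036  0.25 ]
grn [ 0.215 -0.044  0.3  ] [ 0.213 -0.06   0.25 ]
blu [0.246 0.028 0.3  ] [0.247 0.018 0.25 ]
blk [0.306 0.04  0.3  ] [0.31  0.031 0.25 ]
yel [ 0.305 -0.094  0.3  ] [ 0.31  -0.113  0.25 ]
[ 0.27793652 -0.03433338  0.        ] [array([415.70319795, 146.24537028]), array([417.14205782, 125.49364885]), array([418.67784871, 103.34395571]), array([420.32070689,  79.65010194])]
```

View pics/c.png

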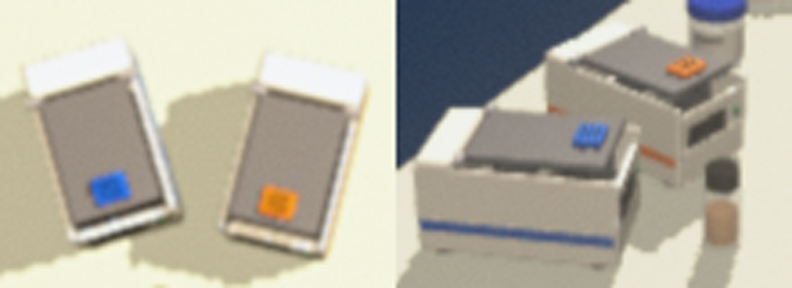

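Crop confirms both hatches are shut. The two cameras agree on the orange tab, about (0.386, 0.225, 0.066), and both tabs fit the 66 mm height. The reader is yawed about -16°. I'll rise first to clear the stand (tops at about 0.35 m) and close the fingers on the way.

```bash
python3 -m crank '[[0,0,0,0,0,-40,-1],[0,0,0,0,0,-40,-1],[0,0,0,0,0,-40,-1],[0,0,0,0,0,-40,-1],[0,0,0,0,0,-40,-1]]'; cat > st.py <<'E'
from h import *
import sys
from scipy.spatial.transform import Rotation as R
s=robot.state();r=R.from_rotvec(s["orientation"])
print("t",round(s["time_s"],2),"p",np.round(s["tool_pos"],4),"q",np.round(s["qpos"],2),"F",np.round(s["ft_force"],1),"open",round(s["opening"],4));print("tool x,y,z",r.as_matrix().T.round(3).tolist())
for a in sys.argv[1:]:
    g=np.array(eval(a));print(a,"delta mm tool",(r.inv().apply(g-s["tool_pos"])*1e3).round(1))
E
python3 st.py '[.45,-.45,.45]' '[.6,-.2,.45]' '[.386,.225,.2]'
```

```text
time_s: 0.52
tool_pos: [0.2103, -0.6144, 0.394]
orientation: [-3.098, -0.516, 0.0]
ft_force: [-0.4, -1.3, -0.4]
opening: 0.0256
finger_force: 0.0
t 0.52 p [ 0.2103 -0.6144  0.394 ] q [ 1.5   0.39 -0.45  1.25  0.17  1.53 -0.16] F [-0.4 -1.3 -0.4] open 0.0256
tool x,y,z [[0.946, 0.324, 0.0], [0.324, -0.946, -0.001], [-0.0, 0.001, -1.0]]
[.45,-.45,.45] delta mm tool [280.  -77.9 -55.9]
[.6,-.2,.45] delta mm tool [ 502.9 -265.8  -55.7]
[.386,.225,.2] delta mm tool [ 438.1 -737.   194.7]
```

```bash
python3 -m crank '[[0,0,0,38,-11,-8,-1],[0,0,0,38,-11,-8,-1],[0,0,0,38,-11,-8,-1],[0,0,0,38,-11,-8,-1],[0,0,0,38,-11,-8,-1]]' >/dev/null; python3 st.py '[.5,-.4,.45]' '[.6,-.2,.45]' '[.386,.225,.2]'
```

```text
t 0.93 p [ 0.3735 -0.5     0.4326] q [ 1.25  0.35 -0.53  1.24  0.17  1.59 -0.48] F [ 0.7 -1.5  0.1] open 0.0001
tool x,y,z [[0.946, 0.323, -0.0], [0.323, -0.946, -0.001], [-0.0, 0.0, -1.0]]
[.5,-.4,.45] delta mm tool [152.1 -53.7 -17.4]
[.6,-.2,.45] delta mm tool [ 311.4 -210.6  -17.4]
[.386,.225,.2] delta mm tool [ 246.4 -681.8  232.9]
```

```bash
python3 -m crank '[[0,0,0,31,-21,-2,-1],[0,0,0,31,-21,-2,-1],[0,0,0,31,-21,-2,-1],[0,0,0,31,-21,-2,-1],[0,0,0,31,-21,-2,-1]]' >/dev/null;python3 -m crank '[[0,0,0,31,-21,-2,-1],[0,0,0,31,-21,-2,-1],[0,0,0,31,-21,-2,-1],[0,0,0,20,-30,0,-1],[0,0,0,0,-40,0,-1]]' >/dev/null; python3 st.py '[.6,.02,.45]' '[.5,.225,.35]' '[.386,.225,.2]'
```

```text
t 1.77 p [ 0.5513 -0.1875  0.446 ] q [ 0.8   0.28 -0.68  1.32  0.17  1.6  -1.1 ] F [-0.6  0.8 -0.3] open 0.0001
tool x,y,z [[0.946, 0.325, 0.0], [0.325, -0.946, -0.004], [-0.001, 0.004, -1.0]]
[.6,.02,.45] delta mm tool [ 113.5 -180.3   -3.2]
[.5,.225,.35] delta mm tool [  85.7 -406.3   97.6]
[.386,.225,.2] delta mm tool [ -22.2 -442.9  247.7]
```

```bash
python3 -m crank '[[0,0,0,15,-38,0,-1],[0,0,0,15,-38,0,-1],[0,0,0,15,-38,0,-1],[0,0,0,15,-38,0,-1],[0,0,0,15,-38,0,-1]]' >/dev/null;python3 -m crank '[[0,0,0,5,-40,0,-1],[0,0,0,5,-40,0,-1],[0,0,0,-5,-40,0,-1],[0,0,0,-20,-35,5,-1],[0,0,0,-20,-35,5,-1]]' >/dev/null; python3 st.py '[.386,.225,.2]' '[.386,.225,.066]'
```

```text
t 2.6 p [0.4623 0.1852 0.4377] q [ 0.38  0.11 -0.89  1.53  0.08  1.54 -1.75] F [-0.2  1.5  1. ] open -0.0001
tool x,y,z [[0.946, 0.326, -0.001], [0.326, -0.946, -0.001], [-0.001, 0.001, -1.0]]
[.386,.225,.2] delta mm tool [-59.  -62.1 237.8]
[.386,.225,.066] delta mm tool [-58.8 -61.9 371.8]
```

```bash
python3 -m crank '[[0,0,0,-12,-12,36,-1],[0,0,0,-12,-12,36,-1],[0,0,0,-12,-12,36,-1],[0,0,0,-12,-12,36,-1],[0,0,0,-11,-14,36,-1]]' >/dev/null; python3 -m crank '[[0,0,0,0,0,36,-1],[0,0,0,0,0,36,-1],[0,0,0,0,0,30,-1],[0,0,0,0,0,20,-1],[0,0,0,0,0,0,-1]]' >/dev/null; python3 st.py '[.386,.225,.066]'
python3 - <<'E'
from h import *
t=robot.capture("top");s=robot.capture("side")
for n,im,box in(("side",s,(240,210,345,280)),("top",t,(260,150,325,220))):
    for a,c in blob(im,(5,130,120),(22,255,255),box): print(n,a,c,at(n,*c,.066).round(4))
p=robot.state()["tool_pos"];print("tcp proj",proj("top",p),proj("side",p))
cv2.imwrite("pics/d.png",cv2.resize(np.hstack([t[130:250,225:345],s[165:285,250:370]]),None,fx=3.3,fy=3.3,interpolation=2)[:,:,::-1])
E
```

```text
t 3.43 p [0.3843 0.2207 0.1326] q [ 0.21  0.29 -0.89  2.09  0.29  0.89 -2.09] F [-0.   0.2  0.4] open 0.0
tool x,y,z [[0.946, 0.324, -0.008], [0.324, -0.946, -0.0], [-0.008, -0.003, -1.0]]
[.386,.225,.066] delta mm tool [ 3.6 -3.5 66.6]
side 34 [320.3 223.3] [0.3847 0.2268 0.066 ]
side 6 [309.8 247. ] [0.3576 0.3256 0.066 ]
top 13 [293. 204.] [0.3807 0.2207 0.066 ]
tcp proj [289.75562827 195.22935326] [320.29705958 191.55834355]
```

View pics/d.png

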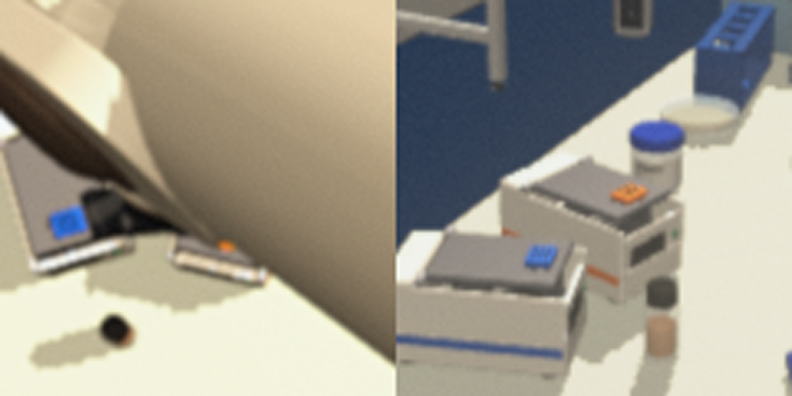

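The top view is mostly hidden by the forearm. The side crop shows the readers but no hand, although the TCP should project to (320,192), so that frame may be stale. I'll take the full side picture again.

```bash
python3 - <<'E'
from h import *
s=robot.capture("side");cv2.imwrite("pics/side2.png",s[:,:,::-1])
o=cv2.imread("pics/side0.png")[:,:,::-1];d=cv2.absdiff(s,o.copy()).max(2);print((d>40).sum(),cv2.boundingRect((d>40).astype('uint8')))
E
```

```text
11550 (244, 0, 396, 400)
```

View pics/side2.png

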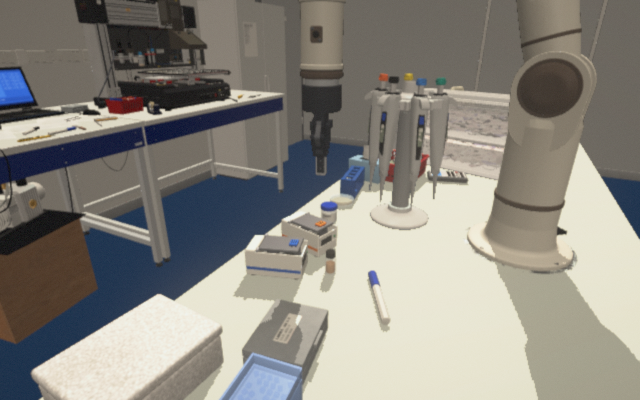

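The fingertip shows at (321,174), about 4 cm higher than the reported TCP implies. In the earlier frame it was higher still, so the arm may still be settling. I'll read the state and check again.

```bash
python3 st.py; python3 - <<'E'
from h import *
for i in range(3):
    s=robot.capture("side");g=cv2.cvtColor(s,cv2.COLOR_RGB2GRAY)
    r=[v for v in range(130,225) if g[v,314:327].min()<70]; print(robot.state()["time_s"],robot.state()["tool_pos"].round(4),max(r) if r else None)
cv2.imwrite("pics/side3.png",cv2.resize(s[90:290,240:400],None,fx=3,fy=3,interpolation=2)[:,:,::-1])
E
```

```text
t 3.58 p [0.3882 0.2233 0.1374] q [ 0.21  0.29 -0.89  2.08  0.29  0.9  -2.09] F [1.1 0.3 0.3] open -0.0002
tool x,y,z [[0.946, 0.324, 0.001], [0.324, -0.946, -0.001], [0.001, 0.001, -1.0]]
3.6333 [0.3889 0.2234 0.1379] 195
3.6833 [0.3891 0.2234 0.1381] 195
3.7333 [0.3892 0.2232 0.1381] 195
```

View pics/side3.png

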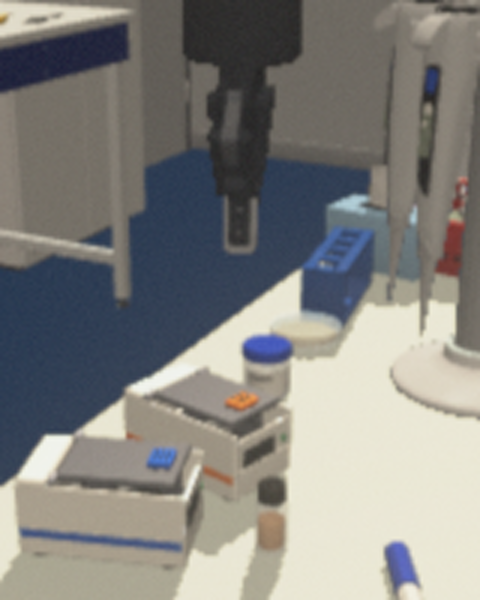

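The fingertip's lower end is steady at px (320.3,174), directly over the tab column. I'll check that ray against the reported TCP, using the finger width as a scale cue.

```bash
python3 - <<'E'
from h import *
p=robot.state()["tool_pos"];print(p,proj("side",p))
for z in(.13,.138,.15,.16,.17,.18): print(z,at("side",320.3,174,z).round(3))
for k in(.01,.02,.03,.04): print(k,proj("side",p+[0,0,k]))
T=np.array(robot.calibration("side")["cam_to_world"]);d=(np.linalg.inv(T)@[*p,1])[2];print("depth",d,"22mm px",.022*374/d)
for y in(-.02,-.06,0): print(proj("side",p+[0,y,0]))
s=cv2.imread("pics/side2.png",0);print(s[160:180,321]);print(s[168,308:334])
E
```

```text
[0.3891944  0.223227   0.13811854] [319.33660912 190.69887308]
0.13 [0.446 0.105 0.13 ]
0.138 [0.435 0.126 0.138]
0.15 [0.42  0.158 0.15 ]
0.16 [0.406 0.184 0.16 ]
0.17 [0.393 0.211 0.17 ]
0.18 [0.38  0.237 0.18 ]
0.01 [319.36155995 186.15104394]
0.02 [319.3867591 181.5579523]
0.03 [319.4122103  176.91891907]
0.04 [319.43791735 172.23325151]
depth 0.7703314793090046 22mm px 10.68111614415732
[323.58218498 187.64374347]
[331.55725053 181.90486145]
[319.33660912 190.69887308]
[ 57  54  50  51  51  50  52  53  58  53  51  53  71 101 110  89  67  64
  63  62]
[ 60  59  60  59  61  62  61  79  99  64  50  55  64  58  49  63  88 106
  86  63  61  63  63  62  64  62]
```

```bash
python3 -m crank '[[0,0,0,-2,-3,15,-1],[0,0,0,0,0,15,-1],[0,0,0,0,0,15,-1],[0,0,0,0,0,8,-1],[0,0,0,0,0,0,-1]]'; python3 - <<'E'
from h import *
s=robot.capture("side");p=robot.state()["tool_pos"];print(p,robot.state()["ft_force"],proj("side",p))
print("start tcp proj",proj("side",np.array([.2103,-.6144,.1916])))
o=cv2.imread("pics/side0.png")[:,:,::-1]
cv2.imwrite("pics/s4.png",np.hstack([cv2.resize(s[150:260,270:370],None,fx=4,fy=4,interpolation=2),cv2.resize(o[40:150,430:530],None,fx=4,fy=4,interpolation=2)])[:,:,::-1])
E
```

```text
time_s: 4.15
tool_pos: [0.3846, 0.2243, 0.083]
orientation: [3.099, 0.515, -0.002]
ft_force: [-0.2, -0.2, -0.2]
opening: -0.0
finger_force: 0.0
[0.38501704 0.22477498 0.08376417] [0.29159287 0.54320649 0.02397225] [320.64968079 215.31095254]
start tcp proj [464.88903943 111.87897382]
```

View pics/s4.png

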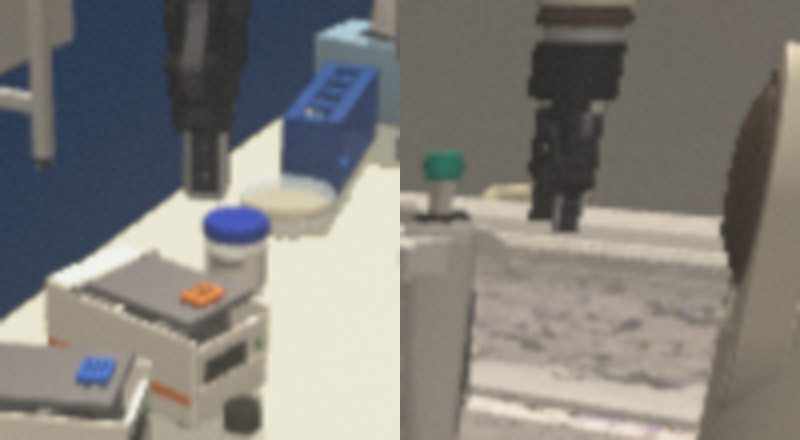

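The fingertip is at px (321.5,198.8), in line with the tab (320.3,223.4) but about 35 mm higher than the reported TCP. I won't trust the reported height: I'll go down in small steps and watch the force.

```bash
python3 -m crank '[[0,0,0,0,0,5,-1],[0,0,0,0,0,4,-1],[0,0,0,0,0,2,-1],[0,0,0,0,0,1,-1],[0,0,0,0,0,0,-1]]'|egrep 'pos|ft_'; python3 -m crank '[[0,0,0,0,0,1,-1],[0,0,0,0,0,1,-1],[0,0,0,0,0,1,-1],[0,0,0,0,0,1,-1],[0,0,0,0,0,0,-1]]'|egrep 'pos|ft_'
```

```text
tool_pos: [0.3849, 0.2248, 0.0715]
ft_force: [0.5, 0.3, -0.8]
tool_pos: [0.3848, 0.2247, 0.0673]
ft_force: [-0.0, -0.1, 1.0]
```

```bash
python3 -m crank '[[0,0,0,0,0,1,-1],[0,0,0,0,0,1,-1],[0,0,0,0,0,1,-1],[0,0,0,0,0,0,-1],[0,0,0,0,0,0,-1]]'|egrep 'pos|ft_'
```

```text
tool_pos: [0.3849, 0.2248, 0.0644]
ft_force: [0.3, -0.4, 0.5]
```

```bash
python3 -m crank '[[0,0,0,0,0,1,-1],[0,0,0,0,0,1,-1],[0,0,0,0,0,1,-1],[0,0,0,0,0,0,-1],[0,0,0,0,0,0,-1]]'|egrep 'pos|ft_'; python3 - <<'E'
from h import *
s=robot.capture("side");p=robot.state()["tool_pos"];print(p,proj("side",p))
print([a for a in blob(s,(5,130,120),(22,255,255),(300,210,335,235))])
cv2.imwrite("pics/s5.png",cv2.resize(s[180:255,285:360],None,fx=7,fy=7,interpolation=2)[:,:,::-1])
E
```

```text
tool_pos: [0.3849, 0.2248, 0.0614]
ft_force: [0.5, 0.5, 1.1]
[0.38495304 0.22478948 0.06148817] [320.60614562 224.80894804]
[(np.int32(35), array([320.3, 223.4]))]
```

View pics/s5.png

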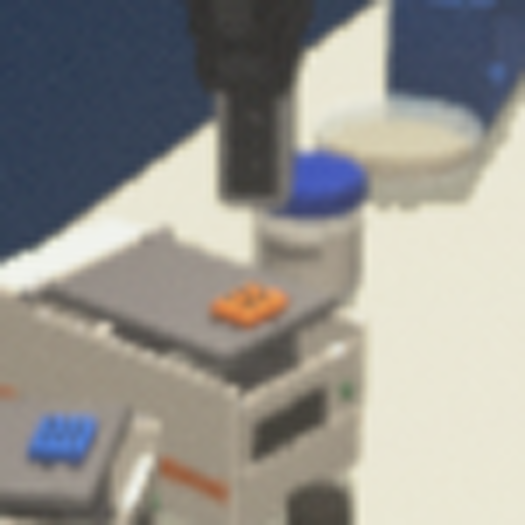

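The fingertip (lower edge) is at px (321.3,209) and the tab at (320.3,223.4), so about 30 mm is left with no contact yet. The hand seen earlier in the top view fits y≈0.225, so the offset is purely vertical. I'm continuing down.

```bash
python3 -m crank '[[0,0,0,0,0,5,-1],[0,0,0,0,0,5,-1],[0,0,0,0,0,5,-1],[0,0,0,0,0,3,-1],[0,0,0,0,0,0,-1]]'|egrep 'pos|ft_'; python3 -m crank '[[0,0,0,0,0,1,-1],[0,0,0,0,0,1,-1],[0,0,0,0,0,1,-1],[0,0,0,0,0,0,-1],[0,0,0,0,0,0,-1]]'|egrep 'pos|ft_'
```

```text
tool_pos: [0.3842, 0.2245, 0.0426]
ft_force: [-0.3, -0.6, -0.0]
tool_pos: [0.385, 0.2248, 0.0406]
ft_force: [-0.2, -0.8, 0.4]
```

```bash
python3 -m crank '[[0,0,0,0,0,1,-1],[0,0,0,0,0,1,-1],[0,0,0,0,0,1,-1],[0,0,0,0,0,0,-1],[0,0,0,0,0,0,-1]]'|egrep 'pos|ft_';python3 - <<'E'
from h import *
s=robot.capture("side");print([a for a in blob(s,(5,130,120),(22,255,255),(300,210,335,235))])
cv2.imwrite("pics/s6.png",cv2.resize(s[180:255,285:360],None,fx=7,fy=7,interpolation=2)[:,:,::-1])
E
```

```text
tool_pos: [0.3849, 0.2248, 0.0374]
ft_force: [-0.4, -0.4, -0.1]
[(np.int32(35), array([320.3, 223.4]))]
```

View pics/s6.png

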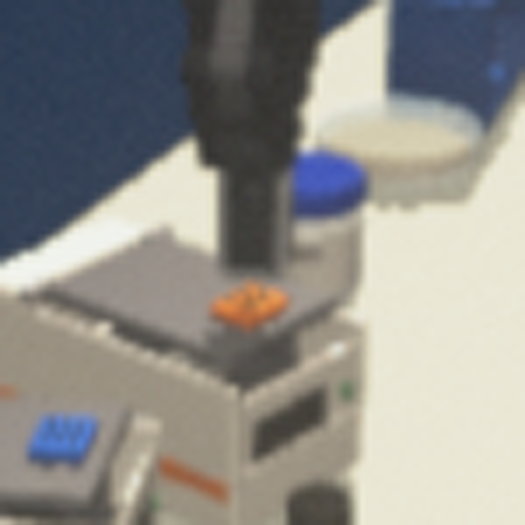

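Fingertip edge at px (321,219.5), just above and behind the tab centre (320.3,223.4): about 7 mm to go and no contact force yet.

```bash
python3 -m crank '[[0,0,0,0,0,1,-1],[0,0,0,0,0,1,-1],[0,0,0,0,0,1,-1],[0,0,0,0,0,0,-1],[0,0,0,0,0,0,-1]]'|egrep 'pos|ft_'
```

```text
tool_pos: [0.3849, 0.2248, 0.0344]
ft_force: [0.3, 0.2, -0.4]
```

```bash
python3 -m crank '[[0,0,0,0,0,1,-1],[0,0,0,0,0,1,-1],[0,0,0,0,0,0,-1],[0,0,0,0,0,0,-1],[0,0,0,0,0,0,-1]]'|egrep 'pos|ft_'
```

```text
tool_pos: [0.3849, 0.2248, 0.0325]
ft_force: [0.5, 1.3, -0.5]
```

```bash
python3 -m crank '[[0,0,0,0,0,1,-1],[0,0,0,0,0,1,-1],[0,0,0,0,0,0,-1],[0,0,0,0,0,0,-1],[0,0,0,0,0,0,-1]]'|egrep 'pos|ft_'; python3 - <<'E'
from h import *
s=robot.capture("side");print(robot.state()["ft_force"],[a for a in blob(s,(5,130,120),(22,255,255),(300,210,335,235))])
cv2.imwrite("pics/s7.png",cv2.resize(s[180:255,285:360],None,fx=7,fy=7,interpolation=2)[:,:,::-1])
E
```

```text
tool_pos: [0.3849, 0.2248, 0.0305]
ft_force: [1.1, 0.0, 0.5]
[ 0.67176802  0.69377746 -0.60050935] [(np.int32(17), array([319.2, 224.4]))]
```

```bash
python3 -m crank '[[0,0,0,0,0,1,-1],[0,0,0,0,0,1,-1],[0,0,0,0,0,0,-1],[0,0,0,0,0,0,-1],[0,0,0,0,0,0,-1]]'|egrep 'pos|ft_'
```

```text
tool_pos: [0.385, 0.2248, 0.0285]
ft_force: [-0.2, -0.3, 0.3]
```

```bash
python3 -m crank '[[0,0,0,0,0,1,-1],[0,0,0,0,0,0.5,-1],[0,0,0,0,0,0,-1],[0,0,0,0,0,0,-1],[0,0,0,0,0,0,-1]]'|egrep 'pos|ft_'; python3 - <<'E'
from h import *
s=robot.capture("side");print(robot.state()["ft_force"],[a for a in blob(s,(5,130,120),(22,255,255),(300,210,335,235))])
E
```

```text
tool_pos: [0.385, 0.2249, 0.0271]
ft_force: [0.4, 0.4, 3.0]
[-1.21062838 -0.06640316  2.63844454] [(np.int32(7), array([319.1, 225.3]))]
```

Contact: 3 N at reported z=0.0271, with the tab covered by the finger. Now I'll press through the 4–4.7 mm travel.

```bash
python3 -m crank '[[0,0,0,0,0,1,-1],[0,0,0,0,0,1,-1],[0,0,0,0,0,0.7,-1],[0,0,0,0,0,0,-1],[0,0,0,0,0,0,-1]]'|egrep 'pos|ft_'
```

```text
tool_pos: [0.3848, 0.2249, 0.0242]
ft_force: [-0.8, 1.1, 3.5]
```

```bash
python3 -m crank '[[0,0,0,0,0,0.5,-1],[0,0,0,0,0,0.5,-1],[0,0,0,0,0,0,-1],[0,0,0,0,0,0,-1],[0,0,0,0,0,0,-1]]'|egrep 'pos|ft_'
```

```text
tool_pos: [0.3848, 0.2249, 0.0233]
ft_force: [-1.9, 1.1, 3.0]
```

```bash
python3 -m crank '[[0,0,0,0,0,0.5,-1],[0,0,0,0,0,0,-1],[0,0,0,0,0,0,-1],[0,0,0,0,0,0,-1],[0,0,0,0,0,0,-1]]'|egrep 'pos|ft_'
```

```text
tool_pos: [0.3848, 0.2249, 0.023]
ft_force: [-2.6, 0.2, 7.2]
```

The force rose to 7 N: firm stop reached, so the latch is free. I'm retracting quickly, up and slightly back.

```bash
python3 -m crank '[[0,0,0,0,0,-40,-1],[0,0,0,-7,-3,-40,-1],[0,0,0,-7,-3,-40,-1],[0,0,0,-7,-3,-40,-1],[0,0,0,0,0,-40,-1]]'|egrep 'time|pos|ft_'; python3 -m crank '[[0,0,0,0,0,0,-1],[0,0,0,0,0,0,-1],[0,0,0,0,0,0,-1],[0,0,0,0,0,0,-1],[0,0,0,0,0,0,-1]]' >/dev/null; python3 - <<'E'
from h import *
s=robot.capture("side");print(robot.state()["ft_force"],[(a,c) for a,c in blob(s,(5,130,120),(22,255,255),(280,150,345,260))])
t=robot.capture("top")
cv2.imwrite("pics/f.png",cv2.resize(np.hstack([s[120:260,250:380],t[130:270,215:345]]),None,fx=3,fy=3,interpolation=2)[:,:,::-1])
E
```

```text
time_s: 11.07
tool_pos: [0.3602, 0.2264, 0.2239]
ft_force: [1.4, -1.0, -0.1]
[ 0.32021774  0.06698655 -0.30715993] [(np.int32(6), array([309.8, 247. ]))]
```

View pics/f.png

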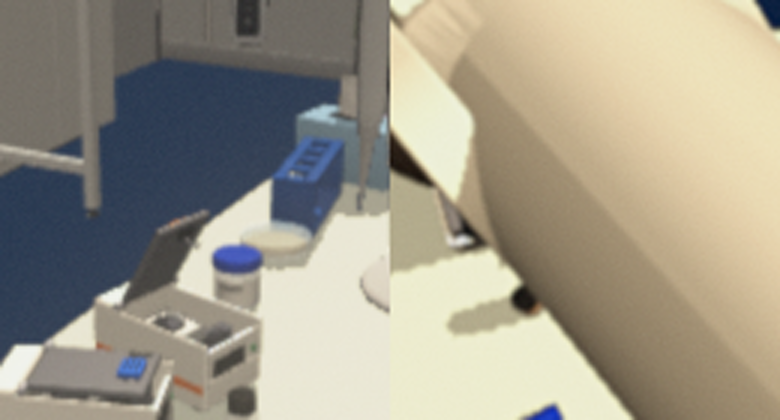

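The side view shows the orange hatch standing open, about 60° (crop (165,255), px (305,205)). The blue reader is still shut, and the vial, pot and dish are unmoved. I'll wait out the two seconds, compare the frames for any change, and hand in.

```bash
for i in 1; do :; done; Z='x'; python3 -m crank '[[0,0,0,0,0,0,-1],[0,0,0,0,0,0,-1],[0,0,0,0,0,0,-1],[0,0,0,0,0,0,-1],[0,0,0,0,0,0,-1]]' >/dev/null
python3 -m crank '[[0,0,0,0,0,0,-1],[0,0,0,0,0,0,-1],[0,0,0,0,0,0,-1],[0,0,0,0,0,0,-1],[0,0,0,0,0,0,-1]]' >/dev/null
python3 -m crank '[[0,0,0,0,0,0,-1],[0,0,0,0,0,0,-1],[0,0,0,0,0,0,-1],[0,0,0,0,0,0,-1],[0,0,0,0,0,0,-1]]' >/dev/null
python3 -m crank '[[0,0,0,0,0,0,-1],[0,0,0,0,0,0,-1],[0,0,0,0,0,0,-1],[0,0,0,0,0,0,-1],[0,0,0,0,0,0,-1]]' >/dev/null
python3 -m crank '[[0,0,0,0,0,0,-1],[0,0,0,0,0,0,-1],[0,0,0,0,0,0,-1],[0,0,0,0,0,0,-1],[0,0,0,0,0,0,-1]]' | egrep 'time|ft_'
python3 -m crank '[[0,0,0,0,0,0,-1],[0,0,0,0,0,0,-1],[0,0,0,0,0,0,-1],[0,0,0,0,0,0,-1],[0,0,0,0,0,0,-1]]' | egrep 'time|ft_'
python3 - <<'E'
from h import *
s=robot.capture("side")[120:260,250:380];f=cv2.imread("pics/f.png")[:,:390,::-1]
f=cv2.resize(f,(130,140),interpolation=cv2.INTER_AREA);d=cv2.absdiff(s,f).max(2);print("changed px",(d>50).sum())
E
```

```text
time_s: 13.67
ft_force: [0.9, 0.3, -0.2]
time_s: 14.08
ft_force: [0.3, 0.5, -0.4]
changed px 0
```

```bash
python3 -c "
from workcell import robot
print(robot.hand_in())"
```

```text
the job is handed in; nothing more can be done
None
```

I pressed the orange tab once to its stop (about 7 N); the hatch sprang open and showed no change in the side camera for over two seconds, the blue reader stayed shut, the vial, dish and pot looked unmoved, and the job is handed in (no verdict was returned).

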